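# Expose a resin sample under the lamp

## Task

Take the blue-capped sample vial from the white tray and stand it upright on the round black pad of the lamp unit, wholly on the pad, and let go of it. Then start the exposure: press the red roller of the lever switch under the lamp head down just until the switch clicks, hold it there for a second without pushing it on into overtravel, and let it come back up. Leave everything else where it stands.

Things in the scene. Friction and masses are not known exactly. Their poses are not given: they have to be found in the camera images.
- vial_blue: the sample vial to expose: clear cylinder with a blue cap, 29 mm in diameter all the way up, 75 mm tall, 35 to 70 g. Origin at the centre of its underside, z up. It stands loose on the tray floor.
- vial_white: bystander: same vial, white cap, in the tray. Its origin and size are as for the blue one.
- vial_green: bystander: same vial, green cap, in the tray. Its origin and size are as for the blue one.
- tray: fixed white tray, 240 mm (x) by 100 mm (y), rim 14 mm high, floor 5 mm above the table; origin under its centre. The three vials stand in a row along its x axis, about 65 mm apart, in any order.
- unit: fixed lamp unit. Origin on the table under the centre of its grey base plate (240 mm along x, 300 mm along y, 12 mm thick); its x axis points from its front (the robot's side) to its back. Two posts 18 mm thick at x = 52, y = +135 and -135 mm carry a white lamp head.
- head_edge (a point): middle of the lower front edge of the white lamp head, 235 mm above the table. The head runs 150 mm to either side of it (unit's y), 65 mm back (unit's +x) and 70 mm up. A lamp snout under it is look only. The roller lies 21 mm behind this edge, under the head: reach it with the tool leaning in under the edge. The pad is open from above, its centre 75 mm in front of the edge.
- pad (a point): centre of the top face of the round black rubber pad (56 mm in diameter, with a thin yellow ring round it) on the front left of the base plate, 16 mm above the table: at x = -75, y = +85 mm in the unit's frame.
- roller (a point): centre of the red roller on the switch lever (18 mm in diameter, 18 mm wide along the unit's y); moves with the lever. At rest it is 93 mm above the table, at x = +21 mm, y = -90 to -30 mm in the unit's frame. The lever is 45 mm long; its pivot, parallel to the unit's y axis, lies behind the roller (unit's +x) and 11 mm lower than the resting roller.
- lever (a joint): angle of the switch lever, rad: 0 at rest, growing as the roller is pressed down; springs back when let go. It clicks at 0.25 (roller 11 mm down, about 4.3 N of downward push on the roller); beyond 0.42 (18.7 mm down, about 6.1 N) is overtravel; hard stop at 0.60. It takes about 2 N to begin to move.
- jar: bystander: small jar with a white cap, 60 mm in diameter, 90 mm tall; origin under its centre.
- pot: bystander: white ceramic cup, 70 mm in diameter, 60 mm tall; origin under its centre.
- brush: bystander: blue brush lying on the table; origin under it.
- cap: bystander: loose white cap, 36 mm in diameter, 14 mm tall; origin under its centre.
- fragment: bystander: painted sculpture fragment, about 150 x 100 x 60 mm; origin under its centre.

How it is judged:
By the outcome, as a careful person would: the job done as asked, in the order asked, and still so for the second after the job is handed in, with the robot touching nothing.
It also fails if it takes over 72 s, if anything falls off the work surface, if the arm or the gripper's body presses on something with over 40 N, if the wrist force passes 120 N, or if a joint passes its speed limit or range.

## Robot

A 6-joint arm with a two-finger parallel gripper is mounted at the origin on the work surface. World frame = base frame: x ahead of the robot, y to its left, z up, the work surface at z = 0. Lengths are in m, angles in degrees, forces in N, time in s.
With the tool pointing down it reaches from about 0.225 to 0.875 m from the base axis. Payload 3.4 kg.
Tool frame: the origin (TCP) lies at the very end of the fingers, on their centre line; the grasp point (between the pads) lies 19 mm behind it; z points along the fingers, y is the line along which they close (so a half turn about z gives the same grasp; the last joint's range is limited). The gripper opens to 85 mm and grips with 20 to 120 N. Pads are 22 mm wide; open, the fingers measure 114 mm over their backs; the gripper's body (76 mm by 85 mm) begins 54 mm behind the grasp point. The pads swing forward as they close: fully open they stand 13 mm farther back than shut.
Start: joints at [66.119, 15.808, 86.224, -0, 77.962, -6.933], TCP at [0.168, 0.55, 0.231] pointing down, gripper open.
Joint ranges: [-165.64, 165.64], [-43.16, 119.46], [12.63, 154.43], [-67.54, 247.53], [6.08, 155.33], [-154.97, 154.97]. Speed limits (degrees/s): [147.25, 147.25, 180, 180, 180, 180].

## Interface

Orientations are given as a 3x3 rotation matrix whose columns are the frame's x, y, z axes.
In Python, from cell import state, capture, get_calibration, hand_in, search_frame, silhouettes gives the robot as it stands. The module is installed in compiled form; this text tells all that it offers.
- The arm moves only by the shell command python3 -m pendant 'ROWS' [OPENING] [FORCE]. ROWS is text: rows parted by semicolons, each of 6 numbers parted by spaces: the shift along the tool's x, y, z in m, then the turn, a rotation vector about the tool's x, y, z in degrees. A call has 1 to 20 rows; each row shifts and turns the commanded pose from where the row before left it, along the tool's axes as they then stand; what a row does not reach is not made up. A row lasts 1/8 s, in which the tool goes at most 62.5 mm and 10.7 degrees, less where a joint would pass 70% of its speed; a pose out of reach is approached as far as the arm can. A call with a gripper value outside its range is refused whole. OPENING is the opening, from -1 (shut) to 1 (fully open), so that 0 is half open, set as the call begins (- or left out, the last holds). The fingers move at their own pace and stop on an object; FORCE is the grip in N (left out, the last holds). Time passes only in rows, so rows that do not move let the fingers close. It gives the time, the measured TCP pose, the force, the opening and the grip force at its end, in the units of the state.
- state(): the state, without advancing time (a new reading comes with each control period).
- capture(name): name is "scene" or "top"; returns the picture (384x512x3 uint8, red, green, blue); there is no depth.
- get_calibration(name): a dict with "camera_matrix" (3x3 intrinsics, pixels), "k1" (the pictures are not rectified: a ray, as slopes to the right and down, at radius r is drawn at 1 + k1 r^2 times it, then the intrinsics apply), "rvec" (rotation vector, rad) and "tvec" (3), from world to camera coordinates, as OpenCV has them. Camera axes: x right, y down, z forward; pixel columns grow to the right and rows downward; lengths in m; the calibration is good to about 2 mm. A picture is of the moment at which its call begins. get_calibration takes no time and is no camera call.
- hand_in(): hands the job in; it is judged then, once.
Trained networks look in the newest picture that a camera, given by its name, has taken for a name from the list of things; names that differ only in an ending like _2 or _b are one class to them, and where a whole thing is asked for, a point or a joint stands for the part that bears it (a point fixed in the world has none). Each returns a list of dicts, best first, with "confidence" (0 to 1); they miss things now and then, are a little off and sometimes report something else, mostly with a low value. They report only what shows in the picture. A call takes as long as a camera call.
- search_frame(camera, thing): "position" ([column, row] in pixels, amid what is visible of it).
- silhouettes(camera, thing): "region" (384x512 bool, what is visible of it) and "position" ([column, row] in pixels, amid what is visible of it).
The state is a dict: "time_s": time; "q": joint angles; "joint_velocities": joint speeds; "effort": joint torques, N m; "tool_pos": TCP position; "ee_rot": TCP orientation; "force": force on the tool from outside, world axes, zero at the start; "torque": the same for the moment, N m; "finger_gap": finger opening in m; "grasp_force": force on a finger pad.
Only numpy, scipy, OpenCV 4.12 (cv2) and the standard library are available. Lean on these libraries where they do the work, as an engineer would, in place of code of your own. Each camera call takes 0.05 s, during which the arm holds its last target. There are 200 camera calls.

## Working session

There is one attempt and no reset: what is moved stays moved. The work goes in short steps, Python scripts to look and compute and a shell command to move; the robot and the scene stay as the last step left them, time stands still between calls to the robot, and variables do not carry over. Pictures are saved under pics/ and viewed, at most 10 in all, crops included, and the job is handed in when it is done.

```bash
mkdir -p pics; python3 - <<'E'
from cell import *
import cv2, numpy as np
for n in ["scene","top"]:
    cv2.imwrite(f"pics/{n}0.png",capture(n)[:,:,::-1]); c=get_calibration(n)
    R=cv2.Rodrigues(np.array(c["rvec"]))[0]; print(n,c,"pos",(-R.T@np.array(c["tvec"]).ravel()).round(3))
    for t in ["vial_blue","vial_white","vial_green","roller","pad","head_edge","unit","tray"]:
        print(t,[(np.round(d["position"],1).tolist(),round(d["confidence"],2)) for d in search_frame(n,t)][:3])
s=state();print(s)
E
```

```text
scene {'camera_matrix': array([[452.83569843,   0.        , 257.61737578],
       [  0.        , 452.83569843, 191.16991094],
       [  0.        ,   0.        ,   1.        ]]), 'k1': -0.014460504018198607, 'rvec': array([ 2.11829076,  0.55097405, -0.28476544]), 'tvec': array([-0.45455283, -0.01833358,  1.77909134])} pos [ 1.111 -1.07   0.997]
vial_blue [([224.8, 259.4], 0.65)]
vial_white [([244.1, 261.4], 0.55)]
vial_green [([184.9, 325.8], 0.54)]
roller []
pad [([300.8, 198.7], 0.85)]
head_edge [([300.9, 197.8], 0.92)]
unit [([303.2, 201.5], 0.58)]
tray [([224.8, 269.1], 0.58)]
top {'camera_matrix': array([[360.18873337,   0.        , 252.85383101],
       [  0.        , 360.18873337, 186.78893816],
       [  0.        ,   0.        ,   1.        ]]), 'k1': -0.002205170446501365, 'rvec': array([ 1.9550764 , -2.26547727,  0.23521894]), 'tvec': array([0.05608639, 0.57116318, 1.11141129])} pos [0.331 0.003 1.206]
vial_blue [([312.7, 195.3], 0.52)]
vial_white [([192.9, 183.7], 0.72), ([313.2, 177.1], 0.44)]
vial_green []
roller [([215.3, 172.5], 0.59)]
pad [([191.5, 185.8], 0.87)]
hea
[... 261 characters left out ...]
     7.79607333e+01, -6.93461715e+00]), 'joint_velocities': array([-0.14038716,  0.03098582, -0.06119249,  0.04356705,  0.031319  ,
        0.01869444]), 'effort': array([ 1.47348761e-03, -4.16646802e+01, -2.46097934e+01, -7.03376054e-05,
        1.80744378e-04,  2.30282076e-06]), 'tool_pos': array([0.16764515, 0.55006882, 0.23134671]), 'ee_rot': array([[-9.56579026e-01,  2.91473090e-01,  7.53119721e-05],
       [ 2.91473098e-01,  9.56579016e-01,  1.40052201e-04],
       [-3.12204044e-05,  1.55922412e-04, -9.99999987e-01]]), 'force': array([-0.0062595 ,  0.48944033,  0.23771574]), 'torque': array([-0.01725965, -0.01557134, -0.02616012]), 'grasp_force': 0.0, 'finger_gap': 0.08542086853271391}
```

```bash
python3 - <<'E'
import cv2
a=cv2.imread("pics/scene0.png");b=cv2.imread("pics/top0.png")
cv2.imwrite("pics/s1.png",cv2.resize(a[100:360,130:430],None,fx=2.3,fy=2.3,interpolation=2))
cv2.imwrite("pics/t1.png",cv2.resize(b[60:330,100:400],None,fx=2.2,fy=2.2,interpolation=2))
E
```

```text
(no output)
```

View pics/s1.png

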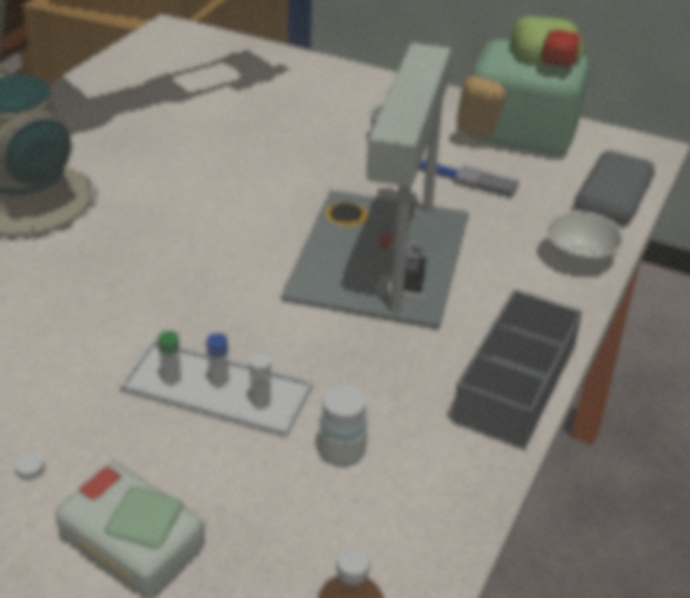

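View pics/t1.png

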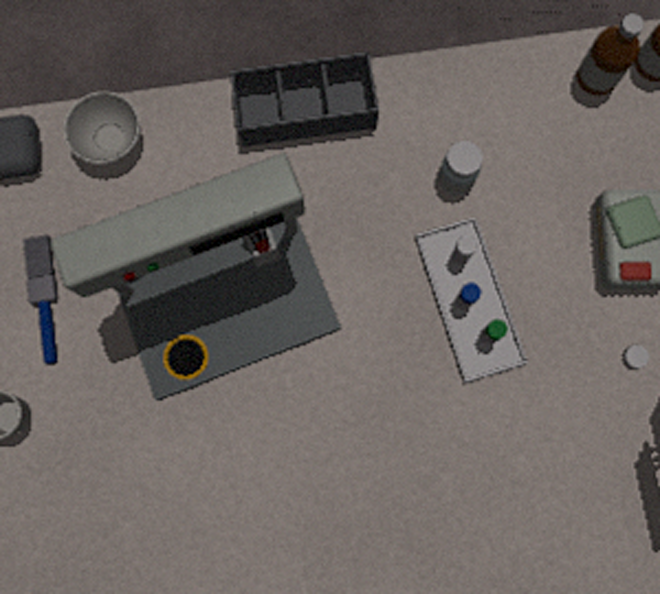

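Scene view: the tray holds green, blue and white vials (blue in the middle, at crop (217,345)), with the unit behind and the red roller at crop (386,241). Top view: blue cap at crop (471,293), yellow pad ring at (185,357), red roller at (262,245), and the plate's front corners at (158,398) and (340,327).

```bash
cat > h.py <<'E'
import cv2, numpy as np
from cell import *
def cam(n):
    c=get_calibration(n); return c["camera_matrix"],cv2.Rodrigues(c["rvec"])[0],np.array(c["tvec"]).ravel(),c["k1"],c["rvec"]
def p2w(n,px,z):
    K,R,t,k,_=cam(n)
    s=cv2.undistortPoints(np.array([[px]],float),K,np.array([k,0,0,0.]))[0,0]
    d=R.T@np.r_[s,1]; o=-R.T@t
    return o+d*(z-o[2])/d[2]
def w2p(n,P):
    K,R,t,k,rv=cam(n)
    return cv2.projectPoints(np.array(P,float).reshape(-1,3),rv,t,K,np.array([k,0,0,0.]))[0][:,0]
def blob(img,box,f):
    c0,r0,c1,r1=box; a=img[r0:r1,c0:c1].astype(int); m=f(a[...,0],a[...,1],a[...,2]); v,u=np.nonzero(m)
    return np.array([u.mean()+c0,v.mean()+r0]),len(u),(u.min()+c0,u.max()+c0,v.min()+r0,v.max()+r0)
E
cat > m.py <<'E'
from h import *
T=capture("top");S=capture("scene")
blue=lambda r,g,b:(b>r+40)&(b>g+25); red=lambda r,g,b:(r>g+30)&(r>b+30); yel=lambda r,g,b:(r>b+50)&(g>b+30)
for nm,img,box,f,z in [("top",T,(290,180,330,215),blue,.08),("scene",S,(210,235,240,265),blue,.073),("top",T,(170,205,205,240),yel,.0145),("scene",S,(268,180,295,202),yel,.0145),
   ("top",T,(205,160,235,180),red,.095),("scene",S,(285,195,310,215),red,.093)]:
    try:
        p,n,b=blob(img,box,f); print(nm,p.round(1),n,b,p2w(nm,p,z).round(4))
    except Exception as e: print(nm,e)
E
python3 m.py; python3 - <<'E'
from h import *
f=lambda u,v:(100+u/2.2,60+v/2.2)
L=p2w("top",f(158,398),.012);R=p2w("top",f(340,327),.012);d=L-R
print(L,R,np.linalg.norm(d),"yaw",np.degrees(np.arctan2(-d[0],d[1])))
for n,p in [("white",(465,243)),("green",(497,329))]: print(n,p2w("top",f(*p),.08))
g=lambda u,v:(130+u/2.3,100+v/2.3)
print(p2w("scene",g(283,297),.012),p2w("scene",g(437,325),.012),p2w("scene",g(467,213),.012))
E
```

```text
top [313.5 192.8] 57 (np.int64(310), np.int64(317), np.int64(189), np.int64(197)) [ 0.5214 -0.2157  0.08  ]
scene [224. 248.] 33 (np.int64(221), np.int64(227), np.int64(246), np.int64(250)) [ 0.5218 -0.2141  0.073 ]
top [184.  221.7] 128 (np.int64(174), np.int64(194), np.int64(212), np.int64(232)) [0.4993 0.2139 0.0145]
scene [281.5 194.1] 34 (np.int64(272), np.int64(289), np.int64(190), np.int64(197)) [0.5103 0.2035 0.0145]
top [219.  171.4] 21 (np.int64(217), np.int64(221), np.int64(169), np.int64(174)) [0.6313 0.0722 0.095 ]
scene zero-size array to reduction operation minimum which has no identity
[0.44251746 0.26073039 0.012     ] [ 0.50864611 -0.02409631  0.012     ] 0.2924025496669933 yaw 13.070875550887212
white [ 0.59468136 -0.2221524   0.08      ]
green [ 0.46270335 -0.24466373  0.08      ]
[ 0.51762652 -0.0279413   0.012     ] [0.74167482 0.02526298 0.012     ] [0.67604663 0.311862   0.012     ]h.py:15: RuntimeWarning: Mean of empty slice.
  return np.array([u.mean()+c0,v.mean()+r0]),len(u),(u.min()+c0,u.max()+c0,v.min()+r0,v.max()+r0)
  ret = ret.dtype.type(ret / rcount)
```

```bash
R="";python3 -m pendant '-.033 -.037 0 0 0 0;-.033 -.037 0 0 0 0;-.033 -.037 0 0 0 0;-.033 -.037 0 0 0 0;-.033 -.037 0 0 0 0;-.033 -.037 0 0 0 0;-.033 -.037 0 0 0 0;-.033 -.037 0 0 0 0;-.033 -.037 0 0 0 0;-.033 -.037 0 0 0 0;-.033 -.037 0 0 0 0;-.033 -.037 0 0 0 0;-.033 -.037 0 0 0 0;-.033 -.037 0 0 0 0;-.033 -.037 0 0 0 0;-.033 -.037 0 0 0 0;-.033 -.037 0 0 0 0;0 0 0 0 0 -9;0 0 0 0 0 -9;0 0 0 0 0 -8.6' 0.4
python3 - <<'E'
from h import *
S=capture("scene");T=capture("top")
cv2.imwrite("pics/s2.png",cv2.resize(S[180:320,140:340],None,fx=3.5,fy=3.5)[:,:,::-1])
s=state();print(s["q"].round(1),s["tool_pos"],s["ee_rot"].round(3),s["finger_gap"])
E
```

```text
time_s: 3.5
tool_pos: [0.5209, -0.2154, 0.2311]
ee_rot: [[-0.985, -0.172, -0.0], [-0.172, 0.985, 0.0], [0.0, 0.0, -1.0]]
force: [0.6, 0.6, 0.3]
finger_gap: 0.06
grasp_force: 0.0
[ -29.5   14.8   87.6    0.    77.6 -129.2] [ 0.52091306 -0.21524855  0.23122501] [[-0.986 -0.167 -0.   ]
 [-0.167  0.986  0.   ]
 [ 0.     0.    -1.   ]] 0.05968847749637717
```

View pics/s2.png

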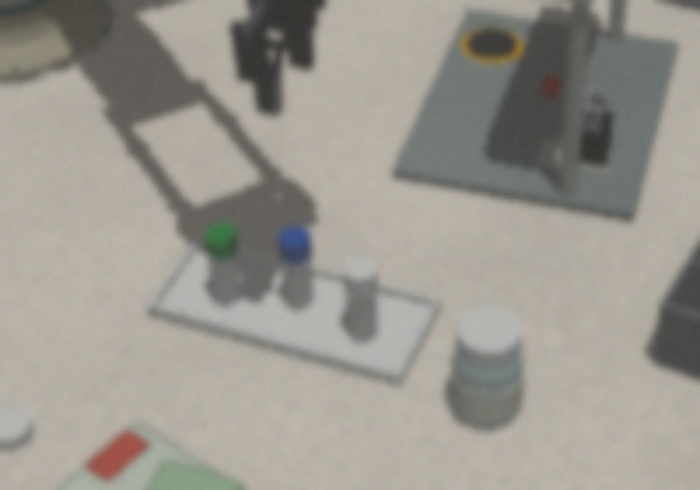

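The gripper hangs above the blue vial (cap at crop (294,243)) and the neighbours stand clear of the finger plane. I'll descend and close.

```bash
python3 -m pendant '0 0 .03 0 0 0;0 0 .03 0 0 0;0 0 .03 0 0 0;0 0 .03 0 0 0;0 0 .02 0 0 0;0 0 .02 0 0 0;0 0 .02 0 0 0;0 0 .014 0 0 0;0 0 0 0 0 0'; python3 -m pendant '0 0 0 0 0 0;0 0 0 0 0 0;0 0 0 0 0 0;0 0 0 0 0 0;0 0 0 0 0 0;0 0 0 0 0 0' -1 30
```

```text
time_s: 4.72
tool_pos: [0.5203, -0.2148, 0.0364]
ee_rot: [[-0.986, -0.167, -0.002], [-0.167, 0.986, 0.001], [0.002, 0.001, -1.0]]
force: [0.4, 0.8, 0.3]
finger_gap: 0.0596
grasp_force: 0.0
time_s: 5.48
tool_pos: [0.5215, -0.2155, 0.038]
ee_rot: [[-0.986, -0.168, 0.001], [-0.168, 0.986, -0.001], [-0.001, -0.001, -1.0]]
force: [-0.1, -0.2, 5.4]
finger_gap: 0.0283
grasp_force: 31.2
```

```bash
python3 -m pendant '0 0 -.01 0 0 0;0 0 -.03 0 0 0;0 0 -.03 0 0 0;0 0 -.03 0 0 0;0 0 -.02 0 0 0;-.0022 .019 0 0 0 0;-.0045 .0388 0 0 0 0;-.0045 .0388 0 0 0 0;-.0045 .0388 0 0 0 0;-.0045 .0388 0 0 0 0;-.0045 .0388 0 0 0 0;-.0045 .0388 0 0 0 0;-.0045 .0388 0 0 0 0;-.0045 .0388 0 0 0 0;-.0045 .0388 0 0 0 0;-.0045 .0388 0 0 0 0;-.0025 .0205 0 0 0 0;0 0 0 0 0 0;0 0 0 0 0 0'
python3 - <<'E'
from h import *
S=capture("scene");T=capture("top")
a=cv2.resize(S[140:260,220:360],None,fx=2.8,fy=2.8);b=cv2.resize(T[140:260,140:280],None,fx=2.8,fy=2.8)
cv2.imwrite("pics/s3.png",np.hstack([a,b])[:,:,::-1])
s=state();print(s["tool_pos"],s["finger_gap"],s["grasp_force"],s["q"].round(1))
yel=lambda r,g,b:(r>b+50)&(g>b+30)
p,n,bx=blob(T,(170,205,205,240),yel);print(n,bx)
E
```

```text
time_s: 7.85
tool_pos: [0.497, 0.2144, 0.1564]
ee_rot: [[-0.986, -0.168, -0.002], [-0.168, 0.986, -0.001], [0.002, -0.001, -1.0]]
force: [0.0, 0.6, -0.3]
finger_gap: 0.0285
grasp_force: 30.9
[0.49768737 0.213917   0.1568852 ] 0.028463945623525555 30.868924856185913 [ 15.9  16.   97.   -0.   67.  -83.7]
53 (np.int64(179), np.int64(194), np.int64(213), np.int64(231))
```

View pics/s3.png

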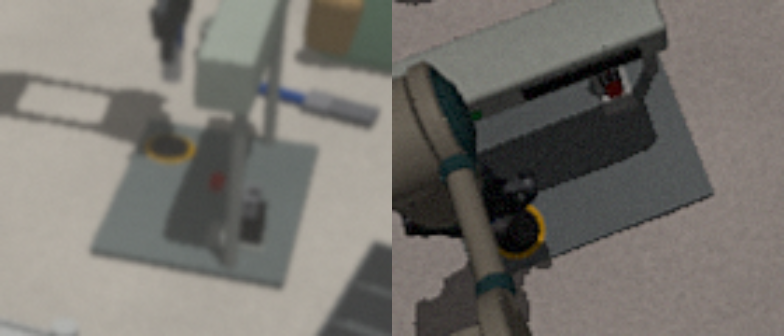

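The vial is held above the pad. The scene half shows the pad ring at crop (170,149). I'll settle the pad position with a projection check from both cameras.

```bash
python3 - <<'E'
from h import *
S=cv2.imread("pics/scene0.png")[:,:,::-1];T=cv2.imread("pics/top0.png")[:,:,::-1]
for th in (25,35,45):
    yel=lambda r,g,b:(r>b+th)&(g>b+th*.5)
    for n,I,box in (("scene",S,(264,180,298,204)),("top",T,(168,203,208,242))):
        a=I[box[1]:box[3],box[0]:box[2]].astype(int);v,u=np.nonzero(yel(a[...,0],a[...,1],a[...,2]))
        e=cv2.fitEllipse(np.c_[u+box[0],v+box[1]].astype(np.float32)); h=(u.min()+u.max())/2+box[0],(v.min()+v.max())/2+box[1]
        print(th,n,len(u),np.round(e[0],1),h,p2w(n,e[0],.0145).round(4),p2w(n,h,.0145).round(4))
print(w2p("scene",[.4993,.2139,.0145]),w2p("top",[.4993,.2139,.0145]))
E
```

```text
25 scene 87 [280.2 192.4] (np.float64(280.0), np.float64(193.5)) [0.501  0.2108 0.0145] [0.5037 0.2041 0.0145]
25 top 161 [184. 222.] (np.float64(184.0), np.float64(222.0)) [0.4984 0.2139 0.0145] [0.4983 0.214  0.0145]
35 scene 59 [280.1 192.6] (np.float64(280.0), np.float64(193.5)) [0.5011 0.2096 0.0145] [0.5037 0.2041 0.0145]
35 top 150 [184. 222.] (np.float64(184.0), np.float64(222.0)) [0.4984 0.214  0.0145] [0.4983 0.214  0.0145]
45 scene 46 [280.2 192.6] (np.float64(280.5), np.float64(193.5)) [0.5015 0.21   0.0145] [0.5053 0.205  0.0145]
45 top 133 [184.  221.9] (np.float64(184.0), np.float64(222.0)) [0.4985 0.2141 0.0145] [0.4983 0.214  0.0145]
[[280.1340129  191.89239135]] [[183.99467792 221.6923157 ]]
```

```bash
python3 -m pendant '0 0 .02 0 0 0;0 0 .025 0 0 0;0 0 .025 0 0 0;0 0 .02 0 0 0;0 0 .01 0 0 0;0 0 .003 0 0 0;0 0 0 0 0 0;0 0 0 0 0 0'; python3 -m pendant '0 0 .002 0 0 0;0 0 .001 0 0 0;0 0 0 0 0 0;0 0 0 0 0 0'
```

```text
time_s: 8.95
tool_pos: [0.4988, 0.2148, 0.0551]
ee_rot: [[-0.986, -0.168, 0.002], [-0.168, 0.986, 0.001], [-0.002, 0.0, -1.0]]
force: [0.6, 0.3, -0.6]
finger_gap: 0.0282
grasp_force: 30.9
time_s: 9.45
tool_pos: [0.4982, 0.2147, 0.0513]
ee_rot: [[-0.986, -0.168, 0.0], [-0.168, 0.986, 0.0], [-0.0, 0.0, -1.0]]
force: [0.1, -0.5, 0.4]
finger_gap: 0.0283
grasp_force: 30.9
```

```bash
python3 -m pendant '0 0 .001 0 0 0;0 0 0 0 0 0;0 0 0 0 0 0'; python3 -m pendant '0 0 .001 0 0 0;0 0 0 0 0 0;0 0 0 0 0 0'
```

```text
time_s: 9.82
tool_pos: [0.4982, 0.2146, 0.0503]
ee_rot: [[-0.986, -0.168, -0.0], [-0.168, 0.986, 0.0], [0.0, 0.0, -1.0]]
force: [-0.3, -0.3, -0.4]
finger_gap: 0.0282
grasp_force: 30.9
time_s: 10.2
tool_pos: [0.4982, 0.2146, 0.0493]
ee_rot: [[-0.986, -0.168, 0.0], [-0.168, 0.986, 0.0], [-0.0, 0.0, -1.0]]
force: [0.2, 0.8, 0.7]
finger_gap: 0.028
grasp_force: 30.9
```

```bash
python3 -m pendant '0 0 .001 0 0 0;0 0 0 0 0 0;0 0 0 0 0 0'; python3 -m pendant '0 0 .0005 0 0 0;0 0 0 0 0 0;0 0 0 0 0 0'
```

```text
time_s: 10.58
tool_pos: [0.4984, 0.2147, 0.049]
ee_rot: [[-0.986, -0.168, 0.001], [-0.168, 0.986, 0.0], [-0.001, 0.0, -1.0]]
force: [-0.4, -0.7, 5.0]
finger_gap: 0.0283
grasp_force: 31.3
time_s: 10.95
tool_pos: [0.4984, 0.2147, 0.049]
ee_rot: [[-0.986, -0.168, 0.001], [-0.168, 0.986, 0.0], [-0.001, 0.0, -1.0]]
force: [-1.4, -0.8, 8.2]
finger_gap: 0.0283
grasp_force: 31.5
```

Contact made. I'll relieve the load, release and retreat upward.

```bash
python3 -m pendant '0 0 -.0005 0 0 0;0 0 0 0 0 0' ; python3 -m pendant '0 0 0 0 0 0;0 0 0 0 0 0;0 0 0 0 0 0;0 0 0 0 0 0;0 0 0 0 0 0;0 0 -.01 0 0 0;0 0 -.02 0 0 0;0 0 -.03 0 0 0;0 0 -.03 0 0 0;0 0 -.03 0 0 0;0 0 0 0 0 0' 0.4
python3 - <<'E'
from h import *
S=capture("scene");T=capture("top")
a=cv2.resize(S[140:260,220:360],None,fx=2.8,fy=2.8);b=cv2.resize(T[140:260,140:280],None,fx=2.8,fy=2.8)
cv2.imwrite("pics/s4.png",np.hstack([a,b])[:,:,::-1])
blue=lambda r,g,b:(b>r+40)&(b>g+25)
for n,I,bx,z in(("scene",S,(260,160,300,200),.084),("top",T,(165,195,215,245),.091)):
    p,k,_=blob(I,bx,blue);print(n,p,k,p2w(n,p,z))
E
```

```text
time_s: 11.2
tool_pos: [0.4984, 0.2147, 0.049]
ee_rot: [[-0.986, -0.168, 0.001], [-0.168, 0.986, 0.0], [-0.001, 0.0, -1.0]]
force: [-2.5, -0.4, 6.7]
finger_gap: 0.0284
grasp_force: 31.3
time_s: 12.58
tool_pos: [0.5001, 0.2152, 0.1715]
ee_rot: [[-0.986, -0.168, 0.007], [-0.168, 0.986, 0.002], [-0.007, 0.001, -1.0]]
force: [0.4, -0.1, -0.6]
finger_gap: 0.0599
grasp_force: 0.0
scene [281.11764706 176.41176471] 17 [0.5001532  0.21547739 0.084     ]
top [179.70588235 218.1372549 ] 51 [0.50146698 0.21241903 0.091     ]
```

View pics/s4.png

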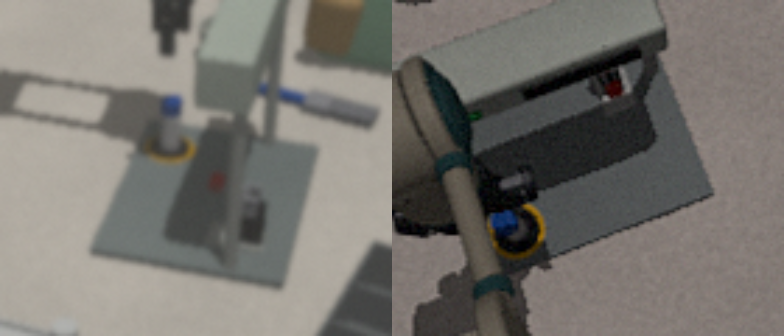

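The blue vial (crop (172,120)) stands upright inside the yellow ring. Next I'll refine the roller position.

```bash
python3 - <<'E'
from h import *
S=cv2.imread("pics/scene0.png")[:,:,::-1];T=cv2.imread("pics/top0.png")[:,:,::-1]
o=np.array([.4988,.2137])  # pad
for yaw in (12.5,13,13.5):
    c,s=np.cos(np.radians(yaw)),np.sin(np.radians(yaw));R=np.array([[c,-s],[s,c]]);O=o-R@[-.075,.085]
    print(yaw,"O",O)
    for n,I,box in(("scene",S,(285,192,312,216)),("top",T,(205,160,235,180))):
        p,k,bx=blob(I,box,lambda r,g,b:(r>g+18)&(r>b+18)); w=p2w(n,p,.094)
        print(n,p.round(1),k,[int(x) for x in bx],w.round(4),"unit",(R.T@(w[:2]-O)).round(4))
    print("proj",w2p("scene",[*(O+R@[.021,-.083]),.093]),w2p("top",[*(O+R@[.021,-.083]),.093]))
    for q in[(-.12,-.15),(.12,-.15),(-.12,.15)]: print(q,w2p("top",[*(O+R@q),.012]).round(1),w2p("scene",[*(O+R@q),.012]).round(1))
s=state();print(s["tool_pos"],s["q"])
E
```

```text
12.5 O [0.59041957 0.14694781]
scene [294.4 201.5] 29 [286, 299, 192, 207] [0.6169 0.0825 0.094 ] unit [ 0.0119 -0.0686]
top [219.1 171.4] 29 [216, 222, 169, 174] [0.6315 0.0721 0.094 ] unit [ 0.0239 -0.082 ]
proj [[296.08494498 204.57080227]] [[219.70155795 172.19906371]]
(-0.12, -0.15) [[255.1 209.4]] [[250.4 227.6]]
(0.12, -0.15) [[230.4 145.5]] [[319.7 240.9]]
(-0.12, 0.15) [[169.8 241.7]] [[273.  181.6]]
13 O [0.59099859 0.14774987]
scene [294.4 201.5] 29 [286, 299, 192, 207] [0.6169 0.0825 0.094 ] unit [ 0.0106 -0.0694]
top [219.1 171.4] 29 [216, 222, 169, 174] [0.6315 0.0721 0.094 ] unit [ 0.0224 -0.0828]
proj [[296.56361723 204.50319256]] [[219.29739468 171.87564156]]
(-0.12, -0.15) [[255.  208.8]] [[250.9 227.8]]
(0.12, -0.15) [[229.7 145.2]] [[320.4 240.7]]
(-0.12, 0.15) [[170.  241.9]] [[272.8 181.6]]
13.5 O [0.5915706  0.14855696]
scene [294.4 201.5] 29 [286, 299, 192, 207] [0.6169 0.0825 0.094 ] unit [ 0.0092 -0.0701]
top [219.1 171.4] 29 [216, 222, 169, 174] [0.6315 0.0721 0.094 ] unit [ 0.0209 -0.0837]
proj [[297.04074428 204.43309674]] [[218.89042395 171.55583583]]
(-0.12, -0.15) [[254.8 208.2]] [[251.5 228. ]]
(0.12, -0.15) [[229.  144.8]] [[321.1 240.5]]
(-0.12, 0.15) [[170.2 242. ]] [[272.6 181.6]]
[0.49798712 0.2145672  0.16849252] [ 1.59543190e+01  1.54778400e+01  9.60438249e+01  3.40787695e-03
  6.84538651e+01 -8.37018943e+01]
```

```bash
python3 -m pendant '0 0 -.0315 0 0 0;.0027 -.034 0 0 0 0;.0027 -.034 0 0 0 0;.0027 -.034 0 0 0 0;.0027 -.034 0 0 0 0;.0027 -.034 0 0 0 0;0 0 0 0 0 -3.7;0 0 0 0 -9 0;0 0 0 0 -9 0;0 0 0 0 -9 0;0 0 0 0 -9 0;0 0 0 0 -9 0;0 0 0 0 0 0;0 0 0 0 0 0' -1
python3 - <<'E'
from cell import *;import numpy as np
s=state();p=s["tool_pos"];R=s["ee_rot"];print(p,R.round(3),s["q"].round(1),s["force"],s["finger_gap"])
for t in([.5629,.0562,.200],[.6386,.0741,.122]): print((R.T@(np.array(t)-p)).round(4))
E
```

```text
time_s: 14.42
tool_pos: [0.5158, 0.0573, 0.2128]
ee_rot: [[-0.719, -0.224, 0.658], [-0.17, 0.975, 0.147], [-0.674, -0.006, -0.739]]
force: [-0.4, -0.0, 0.2]
finger_gap: 0.0002
grasp_force: 0.0
[0.51584504 0.0572577  0.21275506] [[-0.719 -0.224  0.658]
 [-0.17   0.975  0.147]
 [-0.674 -0.006 -0.739]] [ -13.8   -4.6  128.1   46.5   24.4 -154.4] [-0.37173211 -0.04202902  0.20621135] 0.0002233239879348369
[-0.0251 -0.0115  0.0402]
[-0.03   -0.0106  0.1503]
```

Joint 6 hit its limit, so I'll give the tool a half turn about its own axis, which leaves the closed fingers equivalent.

```bash
python3 -m pendant '0 0 0 0 0 10;0 0 0 0 0 10;0 0 0 0 0 10;0 0 0 0 0 10;0 0 0 0 0 10;0 0 0 0 0 10;0 0 0 0 0 10;0 0 0 0 0 10;0 0 0 0 0 10;0 0 0 0 0 10;0 0 0 0 0 10;0 0 0 0 0 10;0 0 0 0 0 10;0 0 0 0 0 10;0 0 0 0 0 10;0 0 0 0 0 10;0 0 0 0 0 10;0 0 0 0 0 10;0 0 0 0 0 0'
cat > g.py <<'E'
from cell import *;import numpy as np,sys
from scipy.spatial.transform import Rotation as Ro
s=state();p=s["tool_pos"];R=s["ee_rot"];print(p,R.round(3),s["q"].round(1),s["force"])
c,q=np.cos(np.radians(13.3)),np.sin(np.radians(13.3));h=.5**.5
z=np.array([c*h,q*h,-h]);y=np.array([q,-c,0]);W=np.c_[np.cross(y,z),y,z]
print("rotvec",np.degrees(Ro.from_matrix(R.T@W).as_rotvec()).round(2))
for t in([.5629,.0562,.200],[.6386,.0741,.122]): d=np.array(t)-p;print((R.T@d).round(4),"in W",(W.T@d).round(4))
E
python3 g.py
```

```text
time_s: 16.8
tool_pos: [0.5167, 0.0573, 0.2132]
ee_rot: [[0.718, 0.225, 0.658], [0.17, -0.974, 0.147], [0.675, 0.007, -0.738]]
force: [0.1, 0.0, 0.7]
finger_gap: -0.0002
grasp_force: 0.0
[0.5166602  0.05734673 0.21322496] [[ 0.718  0.225  0.658]
 [ 0.17  -0.974  0.147]
 [ 0.675  0.007 -0.738]] [-13.8  -4.6 128.   46.6  24.4  25.4] [0.08911828 0.03519079 0.67294533]
rotvec [0.47 2.57 0.05]
[0.0241 0.0114 0.04  ] in W [0.0223 0.0118 0.041 ]
[0.0289 0.0105 0.1501] in W [0.0221 0.0117 0.1511]
```

```bash
python3 -m pendant '0 0 0 .5 2.6 0;.011 .006 .02 0 0 0;.011 .006 .021 0 0 0;0 0 0 0 0 0;0 0 .02 0 0 0;0 0 .02 0 0 0;0 0 .02 0 0 0;0 0 .02 0 0 0;0 0 .01 0 0 0;0 0 0 0 0 0;0 0 0 0 0 0'
python3 g.py; python3 - <<'E'
from h import *
S=capture("scene");T=capture("top")
a=cv2.resize(S[150:250,240:340],None,fx=4,fy=4);b=cv2.resize(T[130:230,170:270],None,fx=4,fy=4)
cv2.imwrite("pics/s5.png",np.hstack([a,b])[:,:,::-1])
E
```

```text
time_s: 18.18
tool_pos: [0.6231, 0.0708, 0.1362]
ee_rot: [[0.688, 0.228, 0.689], [0.16, -0.974, 0.163], [0.708, -0.002, -0.706]]
force: [-0.4, -0.9, 0.6]
finger_gap: 0.0003
grasp_force: 0.0
[0.62312442 0.07083261 0.13616858] [[ 0.688  0.228  0.689]
 [ 0.16  -0.974  0.163]
 [ 0.708 -0.002 -0.706]] [ -9.   12.5 126.7  97.1  15.7 -23.4] [-0.39870145 -0.88383318  0.60015437]
rotvec [-0.02 -0.07 -0.17]
[ 0.0014  0.0003 -0.089 ] in W [ 0.0013  0.0004 -0.089 ]
[0.0011 0.0004 0.0212] in W [0.0012 0.0004 0.0212]
```

View pics/s5.png

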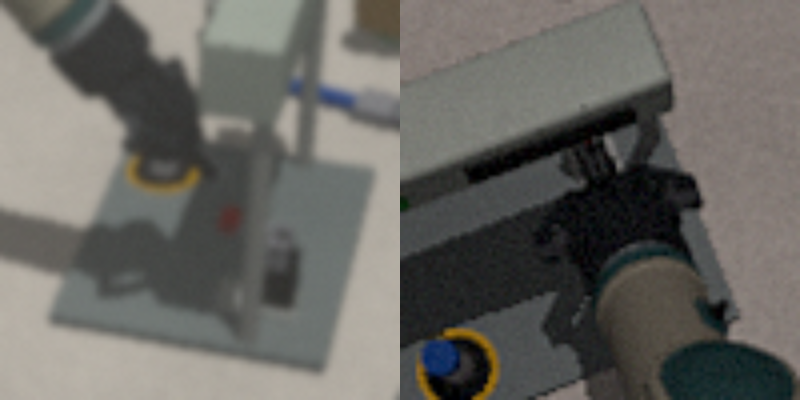

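The scene half shows the fingertip at crop (207,172), just above and in front of the red roller at (230,220). The top half shows the tool lined up with the roller under the head edge, and the vial still standing on the pad.

```bash
python3 -m pendant '.001 0 .011 0 0 0;0 0 .01 0 0 0;0 0 0 0 0 0;0 0 0 0 0 0'; python3 g.py
python3 - <<'E'
from h import *
T=capture("top");p=state();print(w2p("top",p["tool_pos"]),w2p("scene",p["tool_pos"]), w2p("top",[.6308,.0722,.093]))
E
```

```text
time_s: 18.77
tool_pos: [0.6382, 0.0743, 0.122]
ee_rot: [[0.688, 0.227, 0.689], [0.158, -0.974, 0.163], [0.708, -0.003, -0.706]]
force: [-0.6, -0.6, -0.8]
finger_gap: 0.0001
grasp_force: 0.0
[0.63824489 0.07428332 0.12202069] [[ 0.688  0.227  0.689]
 [ 0.158 -0.974  0.163]
 [ 0.708 -0.003 -0.706]] [ -8.1  15.  126.  104.8  15.5 -30.6] [-0.61964691 -0.55939404 -0.82663935]
rotvec [-0.01 -0.07 -0.24]
[ 0.0005  0.0002 -0.1099] in W [ 0.0004  0.0003 -0.1099]
[0.0002 0.0003 0.0002] in W [0.0002 0.0003 0.0002]
[[217.24112479 167.17756762]] [[299.56406881 197.76502053]] [[219.08466841 171.7013726 ]]
```

```bash
D='-.0007 0 .0007 0 0 0'; python3 -m pendant '-.0021 0 .0021 0 0 0;-.0021 0 .0021 0 0 0;0 0 0 0 0 0'|grep -E "time|pos|force:"; for i in 1 2; do python3 -m pendant '-.0014 0 .0014 0 0 0;0 0 0 0 0 0'|grep -E "pos|^force"; done
```

```text
time_s: 19.2
tool_pos: [0.6382, 0.0743, 0.1152]
force: [0.0, -0.5, 0.2]
grasp_force: 0.0
tool_pos: [0.6384, 0.0744, 0.1135]
force: [-0.4, -0.6, -0.4]
tool_pos: [0.6384, 0.0744, 0.1115]
force: [0.1, -0.1, -0.0]
```

```bash
python3 -m pendant '-.0007 0 .0007 0 0 0;0 0 0 0 0 0'|grep -E "pos|^force";python3 -m pendant '-.0007 0 .0007 0 0 0;0 0 0 0 0 0'|grep -E "pos|^force"
```

```text
tool_pos: [0.6384, 0.0743, 0.1106]
force: [0.9, -0.2, 0.1]
tool_pos: [0.6384, 0.0743, 0.1096]
force: [0.1, 0.7, 0.1]
```

```bash
python3 -m pendant '-.0007 0 .0007 0 0 0;0 0 0 0 0 0'|grep -E "pos|^force";python3 -m pendant '-.0007 0 .0007 0 0 0;0 0 0 0 0 0'|grep -E "pos|^force";python3 -m pendant '-.0007 0 .0007 0 0 0;0 0 0 0 0 0'|grep -E "pos|^force"
```

```text
tool_pos: [0.6384, 0.0743, 0.1086]
force: [0.6, 0.2, 1.2]
tool_pos: [0.6386, 0.0744, 0.1079]
force: [-0.4, -0.7, 1.6]
tool_pos: [0.6385, 0.0743, 0.1069]
force: [-2.6, -0.3, 4.1]
```

```bash
cat > f.py <<'E'
from h import *
F=[];P=[];rp=[]
for i in range(5):
    S=capture("scene");s=state();F.append(s["force"]);P.append(s["tool_pos"])
    a=S[196:216,290:306].astype(int);w=np.clip(a[...,0]-a[...,1:].max(2)-12,0,None);v,u=np.mgrid[196:216,290:306];rp.append([(w*u).sum()/w.sum(),(w*v).sum()/w.sum(),w.sum()])
c,q=np.cos(np.radians(13.3)),np.sin(np.radians(13.3));f=np.mean(F,0)
print("unit F",(f[0]*c+f[1]*q).round(2),(-f[0]*q+f[1]*c).round(2),f[2].round(2),"pos",np.mean(P,0).round(4),"red",np.mean(rp,0).round(2),s["time_s"])
E
python3 f.py; python3 -m pendant '-.0014 0 .0014 0 0 0;-.0014 0 .0014 0 0 0;0 0 0 0 0 0' >/dev/null; python3 f.py
```

```text
unit F -2.4 -0.11 2.85 pos [0.6385 0.0744 0.1069] red [296.94 205.2  206.6 ] 21.2
unit F -2.66 0.13 4.04 pos [0.6384 0.0744 0.1028] red [296.66 206.22 204.6 ] 21.825
```

```bash
python3 -m pendant '-.0014 0 .0014 0 0 0;-.0014 0 .0014 0 0 0;0 0 0 0 0 0' >/dev/null; python3 f.py; python3 -m pendant '-.0014 0 .0014 0 0 0;-.0003 0 .0003 0 0 0;0 0 0 0 0 0'|grep time; python3 f.py
```

```text
unit F -2.94 -0.04 4.77 pos [0.6385 0.0744 0.0989] red [296.33 207.23 235.2 ] 22.45
time_s: 22.82
unit F -3.31 0.25 5.05 pos [0.6384 0.0744 0.0965] red [296.35 207.73 191.8 ] 23.075
```

```bash
python3 -m pendant '0 0 0 0 0 0;0 0 0 0 0 0;0 0 0 0 0 0;0 0 0 0 0 0;0 0 0 0 0 0'|grep -E "time|pos|^force"; python3 f.py; python3 - <<'E'
from h import *
c,s=np.cos(np.radians(13.3)),np.sin(np.radians(13.3));b=np.arctan2(11,43.6)
for a in (0,.03,.12,.2,.25,.3,.35,.42):
    x=.021+.0436-.045*np.cos(b-a);z=.082+.045*np.sin(b-a);y=-.083
    print(a,w2p("scene",[.5913+c*x-s*y,.1482+s*x+c*y,z]).round(2))
E
```

```text
time_s: 23.7
tool_pos: [0.6384, 0.0744, 0.0965]
force: [-3.1, -0.5, 5.4]
unit F -3.74 0.1 5.02 pos [0.6385 0.0744 0.0965] red [296.43 207.7  187.2 ] 23.95
0 [[296.82 204.46]]
0.03 [[296.71 204.76]]
0.12 [[296.45 205.68]]
0.2 [[296.31 206.51]]
0.25 [[296.26 207.04]]
0.3 [[296.24 207.58]]
0.35 [[296.26 208.12]]
0.42 [[296.33 208.88]]
```

The estimates (pixels 0.28, force 0.33 rad) straddle the lower part of the window. I'll go 0.8 mm deeper to centre it, hold for over a second, then release.

```bash
python3 -m pendant '-.0006 0 .0006 0 0 0;0 0 0 0 0 0;0 0 0 0 0 0;0 0 0 0 0 0;0 0 0 0 0 0;0 0 0 0 0 0;0 0 0 0 0 0;0 0 0 0 0 0;0 0 0 0 0 0;0 0 0 0 0 0;0 0 0 0 0 0'|grep -E "time|pos|^force"; python3 f.py; python3 -m pendant '.0014 0 -.0014 0 0 0;.0028 0 -.0028 0 0 0;.0035 0 -.0035 0 0 0;.0035 0 -.0035 0 0 0;.0035 0 -.0035 0 0 0;.0035 0 -.0035 0 0 0;0 0 0 0 0 0;0 0 -.02 0 0 0;0 0 -.03 0 0 0;0 0 -.03 0 0 0;0 0 -.03 0 0 0;0 0 -.03 0 0 0;0 0 0 0 0 0;0 0 0 0 0 0'
python3 f.py; python3 - <<'E'
from h import *
S=capture("scene");T=capture("top")
cv2.imwrite("pics/s6.png",np.hstack([cv2.resize(S[140:320,150:330],None,fx=2.2,fy=2.2),cv2.resize(T[130:310,160:340],None,fx=2.2,fy=2.2)])[:,:,::-1])
E
```

```text
time_s: 25.32
tool_pos: [0.6384, 0.0744, 0.0956]
force: [-3.5, -1.3, 4.7]
unit F -4.05 0.2 5.08 pos [0.6384 0.0744 0.0956] red [296.4  207.88 206.  ] 25.575
time_s: 27.32
tool_pos: [0.5422, 0.0515, 0.2197]
ee_rot: [[0.689, 0.227, 0.688], [0.158, -0.974, 0.163], [0.707, -0.004, -0.707]]
force: [0.1, 0.3, 0.4]
finger_gap: -0.0003
grasp_force: 0.0
unit F 0.17 -0.1 -0.39 pos [0.5422 0.0517 0.2191] red [297.12 204.17 320.  ] 27.575
```

View pics/s6.png

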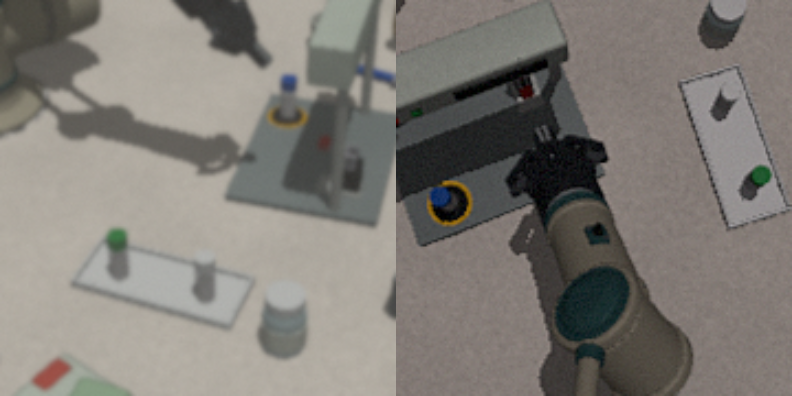

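The blue vial stands in the ring, the roller is back up, the other vials haven't moved, and the arm is clear.

```bash
python3 -c "from cell import *;print(hand_in())"
```

```text
the job is handed in; nothing more can be done
None
```

The job is handed in at about 28 s: the blue vial stands upright and released on the pad, and the roller was held about 1.25 s at an estimated 0.33–0.35 rad (inside 0.25–0.42, inferred from force and pixels as the click itself can't be read) and has come back up, with the rest of the scene untouched as far as the last pictures show.

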